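# Push the carton's long flaps shut and hold them for taping

## Robot

A 7-joint arm with a two-finger parallel gripper is mounted at the origin on the work surface. World frame = base frame: x ahead of the robot, y to its left, z up, the work surface at z = 0. Lengths are in m, angles in degrees, forces in N, time in s.
With the tool pointing down it reaches from about 0.425 to 0.875 m from the base axis. Payload 4.7 kg.
Tool frame: the origin (TCP) lies midway between the tips of the shut fingers; the grasp point (between the pads) lies 19 mm behind it; z points along the fingers, y is the direction in which the jaws open and shut (so a half turn about z gives the same grasp; the last joint's range is limited). The gripper opens to 87 mm and grips with 3 to 60 N. Pads are 19 mm wide; open, the fingers measure 117 mm over their backs; the gripper's body (75 mm by 190 mm) begins 51 mm behind the grasp point.
Start: joints at [-73.104, 18.392, -4.016, 83.108, 1.295, 78.541, -3.26], TCP at [0.18, 0.625, 0.223] pointing down, gripper open.
Joint ranges: [-163.93, 163.93], [-17.29, 119.83], [-79.2, 71.16], [3.27, 140.29], [-89.18, 269.18], [5.43, 117.66], [-154.24, 154.24]. Speed limits (degrees/s): [147.25, 147.25, 180, 180, 180, 180, 180].

## Interface

Orientations are given as [roll, pitch, yaw] about the fixed x, y, z axes, in that order (R = Rz(yaw) Ry(pitch) Rx(roll)).
In Python, from cell import env gives the robot as it stands. The module is installed in compiled form; this text tells all that it offers.
- The arm moves only by the tool servo_tool, never from a script. Its argument "plan" is a list of rows, each a list of 3 entries, a list of its own where there are three numbers: the opening, from 0 (shut) to 1 (fully open), then the shift along the tool's x, y, z in cm, then the turn, a rotation vector about the tool's x, y, z in degrees. A call has 1 to 20 rows; each row shifts and turns the pose as measured when the row begins, along the tool's axes as they then stand; what a row does not reach is not made up. A row lasts 1/12 s, in which the tool goes at most 41.7 mm and 7.16 degrees, less where a joint would pass 70% of its speed; a pose out of reach is approached as far as the arm can. A call is refused whole if a number of a shift passes 4.17 or a number of a turn 7.16, either way. A call with a gripper value outside its range is refused whole. The fingers move at their own pace and stop on an object; "force" is the grip in N (left out, the last holds). Time passes only in rows, so rows that do not move let the fingers close. It gives the time, the measured TCP pose, the force and the opening at its end, in the units of the state.
- env.get_obs(): the state, without advancing time (a new reading comes with each control period).
- env.read_camera(name): name is "side" or "top"; returns a dict with "image" (384x512x3 uint8, blue, green, red), "fx", "fy", "cx", "cy" (pixels), "k1" (the pictures are not rectified: a ray, as slopes to the right and down, at radius r is drawn at 1 + k1 r^2 times it, then the intrinsics apply), "rvec" (rotation vector, rad) and "tvec" (3), from world to camera coordinates, as OpenCV has them. Camera axes: x right, y down, z forward; pixel columns grow to the right and rows downward; lengths in m; the calibration is good to about 2 mm. A picture is of the moment at which its call begins. There is no depth.
- env.sign_off(): hands the job in, once; it reports no verdict.
The state is a dict: "time_s": time; "qpos": joint angles; "joint_velocities": joint speeds; "effort": joint torques, N m; "tool_pos": TCP position; "tool_rot": TCP orientation; "force": force on the tool from outside, world axes, zero at the start; "wrist_torque": the same for the moment, N m; "grip_width": finger opening in m.
Only numpy, scipy, OpenCV 4.12 (cv2) and the standard library are available. Lean on these libraries where they do the work, as an engineer would, in place of code of your own. Each camera call takes 0.05 s, during which the arm holds its last target. There are 200 camera calls.

## Task

Close the open carton for taping: push its two long flaps over and down with the fingertips, and finish while holding both of them down flat together on top of the carton, because they spring up again when let go. Press gently so that nothing is crushed, leave the carton standing where it is, do not lift anything, and leave the other things on the bench alone.

Things in the scene. Friction and masses are not known exactly. Their poses are not given: they have to be found in the camera images.
- carton: Open brown corrugated carton, loose on the bench, 280 (its x) x 180 (its y) x 110 mm to the rim, board 4 mm, 2 to 3.4 kg with its goods (white unit between pink foam, below the rim). Origin: centre of its underside, z up. The short flaps at its x ends are already folded in flat on the rim, tops 114 mm up. The two long flaps stand open at its +y and -y sides.
- flap_left (a joint): Long flap on the carton's +y side, rad: 0 = shut flat (a stop), 1.57 = upright, more = leaning out; starts at 1.75 to 2.35. 276 mm along the carton's x, 89 mm from crease to free edge, 4 mm thick. Stiff crease: stays where it stands until pushed, but pushed shut and let go it rises to about 0.7. At the free edge, folding takes about 2 N, holding flat about 0.5 N.
- flap_right (a joint): The same for the long flap on the carton's -y side: 0 = shut, growing as it opens outwards. Shut, the free edges of the two flaps meet along the middle of the carton.
- flap_left_hinge (a point): Middle of the left flap's crease line: 89 mm to the carton's +y from its middle, 116 mm above the bench. The crease runs along the carton's x. Moves with the carton.
- flap_right_hinge (a point): Middle of the right flap's crease line: 89 mm to the carton's -y, 116 mm above the bench.
- flap_left_edge (a point): Middle of the left flap's free edge (89 mm from its crease).
- flap_right_edge (a point): Middle of the right flap's free edge (89 mm from its crease).
- seam (a point): Middle of the carton's top, where the free edges of the shut flaps meet: 118 mm above the bench over the carton's centre; the shut top surface lies at this height.
- tape_gun: Red and black hand tape dispenser lying on its side, about 175 x 160 x 60 mm, to the right, nearer the robot. Origin: underside, below the roll's centre. Bystander.
- tape_roll: Brown roll of tape lying flat, 100 mm across, 48 mm high, close to the carton's +y side. Origin: centre of its underside. Bystander.
- gateway: White flat unit with sockets at one end, 150 x 100 x 32 mm, close to the carton's -y side. Origin: centre of its underside. Bystander.
- knife: Yellow and black carton knife lying flat, 138 x 26 x 17 mm. Origin: underside, middle. Bystander.
- marker: White and black marker pen, 130 mm long, 19 mm thick, lying. Origin: underside, middle. Bystander.
- power_supply: Black plug-in power supply, 85 x 50 x 32 mm (54 mm high with its prongs up). Origin: centre of its underside. Bystander.
- white_box: Flat white product box, 200 x 150 x 60 mm. Origin: centre of its underside. Bystander.

How it is judged (in metres and radians):
On the way:
1. both long flaps have been pushed over the carton, well past upright (value of joint each of flap_left, flap_right below 1 rad), for 0.1 s.
At the end, for the whole second after the job is handed in: Both long flaps lie flat (within 0.1 rad of shut, about 9 mm at the free edge) and stay so under the fingers, which still press on them with between 0.5 and 40 N; the carton is upright, at rest and within 50 mm of where it stood (value of joint each of flap_left, flap_right below 0.1 rad and contact force between the fingers and carton between 0.5 and 40 N and linear speed of carton below 0.02 m/s and angle between carton's own z axis and vertical below 0.05 rad and distance of carton from where it was at the start of the episode below 0.05 m); the arm keeps its last pose, push and grip.
It fails at once if the carton or its flaps are pressed or struck with more than 45 N (contact force between any of the arm, the fingers and carton above 45 N).
It fails at once if the carton is shoved more than 50 mm from its place (distance of carton from where it was at the start of the episode above 0.05 m).
It fails at once if the carton is lifted or tipped (height (world z) of carton above 0.012 m or angle between carton's own z axis and vertical above 0.12 rad).
It fails at once if another thing on the bench (the tape gun, the spare roll of tape, the knife, the marker, the unpacked gateway, the power supply, the white box) is moved more than 30 mm or lifted (distance of any of tape_gun, tape_roll, knife, marker, gateway, power_supply, white_box from where it was at the start of the episode above 0.03 m).
It also fails if it takes over 48 s, if anything falls off the work surface, if the arm or the gripper's body presses on something with over 40 N, if the wrist force passes 120 N, or if a joint passes its speed limit or range.

## Working session

There is one attempt and no reset: what is moved stays moved. The work goes in short steps, Python scripts to look and compute and a tool call to move; the robot and the scene stay as the last step left them, time stands still between calls to the robot, and variables do not carry over. Pictures are saved under pics/ and viewed, about 8 in all and at most 12, crops included, and the job is handed in when it is done.

Besides the shell and the picture viewer there is one more tool, called as name(argument=value, ...) on one line, values as JSON. servo_tool: Moves the arm, as the interface text tells. Its arguments: {"type":"object","properties":{"plan":{"type":"array"},"force":{"type":"number"}},"required":["plan"]}

```bash
mkdir -p pics; cat > h.py <<'E'
import cv2,numpy as np
from cell import env
def cam(n,f=None):
    c=env.read_camera(n)
    if f: cv2.imwrite('pics/'+f,c['image'])
    return c
def K(c): return np.array([[c['fx'],0,c['cx']],[0,c['fy'],c['cy']],[0,0,1.]]),np.array([c['k1'],0,0,0,0.])
def ray(c,px):
    k,d=K(c); u=cv2.undistortPoints(np.array(px,float).reshape(-1,1,2),k,d).reshape(-1,2)
    R=cv2.Rodrigues(np.array(c['rvec'],float))[0]; t=np.array(c['tvec'],float).ravel()
    return -R.T@t,np.c_[u,np.ones(len(u))]@R
def plane(c,px,z):
    o,r=ray(c,px); return o+r*((z-o[2])/r[:,2])[:,None]
def proj(c,p):
    k,d=K(c); return cv2.projectPoints(np.array(p,float).reshape(-1,1,3),np.array(c['rvec'],float),np.array(c['tvec'],float),k,d)[0].reshape(-1,2)
E
python3 - <<'E'
from h import *
for n in('top','side'):
    c=cam(n,n+'0.png'); print(n,ray(c,[[256,192]]))
print(env.get_obs())
E
```

```text
top (array([ 0.48957405, -0.01747852,  1.17420819]), array([[ 0.04311108,  0.03881997, -0.99841317]]))
side (array([-0.24424811, -0.80481328,  0.89801734]), array([[ 0.56578135,  0.58213399, -0.58397884]]))
{'time_s': 0.1, 'qpos': array([-73.10257597,  18.4348127 ,  -4.01339143,  83.16768936,
         1.29481448,  78.53984193,  -3.25783398]), 'joint_velocities': array([ 0.02637107, -0.10734317,  0.06154556, -0.14608103, -0.00735702,
        0.01942772,  0.07950735]), 'effort': array([-1.74525971e-04, -4.92572844e+01, -4.05953033e-01, -3.13401854e+01,
       -6.42274157e-02,  3.94182396e-02,  5.79898369e-05]), 'tool_pos': array([0.18007431, 0.62405196, 0.22157253]), 'tool_rot': array([-1.79902866e+02,  5.88365321e-03,  1.63912269e+02]), 'force': array([-0.19047208,  0.07956325, -0.2643222 ]), 'wrist_torque': array([-0.02974547,  0.04848769,  0.00430851]), 'grip_width': 0.08683625055576692}
```

View pics/top0.png

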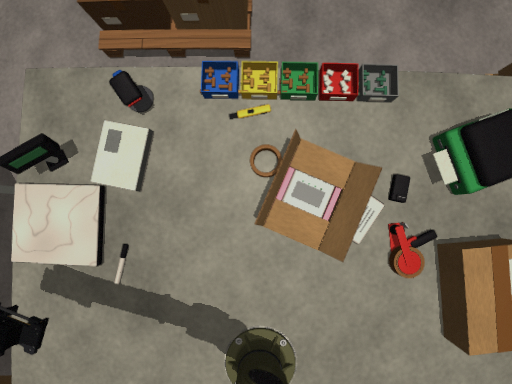

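View pics/side0.png

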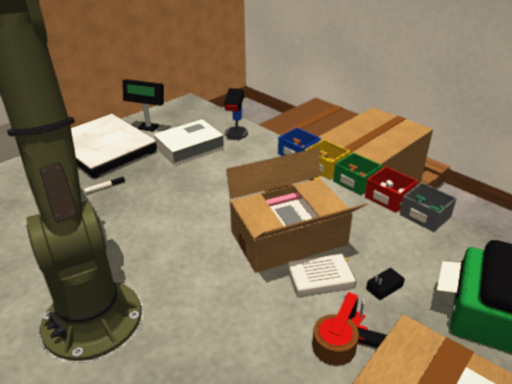

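```bash
python3 - <<'E'
import cv2
a=cv2.imread('pics/top0.png')[120:270,235:395];b=cv2.imread('pics/side0.png')[140:275,215:370]
cv2.imwrite('pics/crop0.png',cv2.resize(a,None,fx=4,fy=4,interpolation=cv2.INTER_CUBIC))
cv2.imwrite('pics/crop1.png',cv2.resize(b,None,fx=4,fy=4,interpolation=cv2.INTER_CUBIC))
E
```

```text
(no output)
```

View pics/crop0.png

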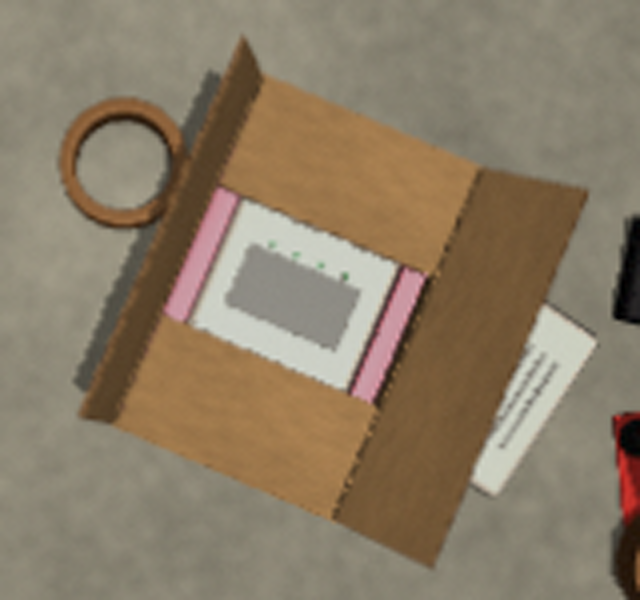

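View pics/crop1.png

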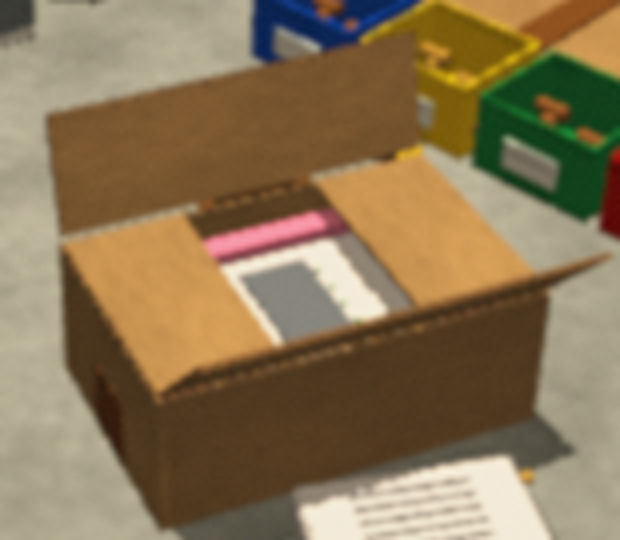

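```bash
python3 - <<'E'
from h import *
T=env.read_camera('top');S=env.read_camera('side')
t=lambda p:np.array(p)/4.+[235,120]; s=lambda p:np.array(p)/4.+[215,140]
H=plane(T,t([(262,78),(120,422),(478,170),(335,520)]),.115)
print(H); c=H.mean(0); ex=(H[0]-H[1]+H[2]-H[3])[:2]; yaw=np.arctan2(ex[1],ex[0]); print('c',c,'yaw',np.degrees(yaw),np.linalg.norm(ex)/2, np.linalg.norm((H[0]+H[1]-H[2]-H[3])[:2])/2)
L=plane(S,s([(62,240),(160,393),(548,292),(420,150)]),.114);print('side rim',L,L.mean(0))
R=np.array([[np.cos(yaw),-np.sin(yaw),0],[np.sin(yaw),np.cos(yaw),0],[0,0,1]])
def flap(C,px,sg,c):
    o,r=ray(C,px)
    for a in r:
        best=min(((np.linalg.norm(np.cross(c*[1,1,0]+R@np.array([x,sg*(.089-.089*np.cos(th)),.116+.089*np.sin(th)])-o,a/np.linalg.norm(a))),th) for th in np.arange(1.2,2.7,.01) for x in(-.138,.138)))
        print(sg,best)
flap(T,t([(242,38),(82,415)]),1,c);flap(T,t([(588,190),(435,567)]),-1,c)
flap(S,s([(50,115),(415,35)]),1,c);flap(S,s([(610,257),(190,375)]),-1,c)
# bystanders
print('roll',plane(T,t([(125,160),(62,160),(188,160)]),.048)); print('gw',plane(T,t([(597,343),(492,495),(545,305)]),.032))
print('gun',plane(T,[[408,262],[395,225],[432,236]],.05), 'psu',plane(T,[[399,187]],.04),'knife',plane(T,[[250,112]],.01))
E
```

```text
[[ 0.69147203 -0.1017108   0.115     ]
 [ 0.43953365 -0.00480259  0.115     ]
 [ 0.6280302  -0.25953403  0.115     ]
 [ 0.37358463 -0.16057546  0.115     ]]
c [ 0.53315513 -0.13165572  0.115     ] yaw -21.14622062248767 0.2714721465655676 0.16962053863321763
side rim [[ 4.40021558e-01 -5.74702734e-04  1.14000000e-01]
 [ 3.76917640e-01 -1.60546439e-01  1.14000000e-01]
 [ 6.26821824e-01 -2.69126391e-01  1.14000000e-01]
 [ 6.97254466e-01 -1.03775864e-01  1.14000000e-01]] [ 0.53525387 -0.13350585  0.114     ]
1 (np.float64(0.0007224009639909182), np.float64(1.7900000000000005))
1 (np.float64(0.003699799353086049), np.float64(1.8100000000000005))
-1 (np.float64(0.0008625370413868341), np.float64(2.3000000000000007))
-1 (np.float64(0.0001342661000934329), np.float64(2.280000000000001))
1 (np.float64(0.0055551021753241425), np.float64(1.7200000000000004))
1 (np.float64(0.0008969832093183962), np.float64(1.6600000000000004))
-1 (np.float64(0.0004363359066439079), np.float64(2.320000000000001))
-1 (np.float64(0.005654073638002658), np.float64(2.3000000000000007))
roll [[ 0.63786022 -0.00266473  0.048     ]
 [ 0.63675437  0.04601014  0.048     ]
 [ 0.6389906  -0.05123469  0.048     ]]
gw [[ 0.50608841 -0.37317683  0.032     ]
 [ 0.38664612 -0.29292739  0.032     ]
 [ 0.53465392 -0.33206253  0.032     ]]
gun [[ 0.33582559 -0.44364505  0.05      ]
 [ 0.44778131 -0.40153468  0.05      ]
 [ 0.41645004 -0.51751671  0.05      ]] psu [[ 0.56514391 -0.41643749  0.04      ]] knife [[0.79785193 0.05422028 0.01      ]]
```

servo_tool(plan=[[0,[0,0,0],[0,0,5.3]],[0,[-2,-1.4,0],[0,0,0]],[0,[-3,-2.1,0],[0,0,0]],[0,[-3,-2.1,0],[0,0,0]],[0,[-3,-2.1,0],[0,0,0]],[0,[-3,-2.1,0],[0,0,0]],[0,[-3,-2.1,0],[0,0,0]],[0,[-3,-2.1,0],[0,0,0]],[0,[-3,-2.1,0],[0,0,0]],[0,[-3,-2.1,0],[0,0,0]],[0,[-3,-2.1,0],[0,0,0]],[0,[-3,-2.1,0],[0,0,0]],[0,[-3,-2.1,0],[0,0,0]],[0,[-3,-2.1,0],[0,0,0]],[0,[-3,-2.1,0],[0,0,0]],[0,[-3,-2.1,0],[0,0,0]],[0,[-3,-2.1,0],[0,0,0]],[0,[-2,-1.5,0],[0,0,0]],[0,[0,0,0],[0,0,0]]])

```text
time_s: 1.78
tool_pos: [0.5197, 0.1007, 0.2166]
tool_rot: [-179.9, -0.1, 158.8]
force: [-0.2, 0.0, 0.4]
grip_width: 0.0003
```

```bash
cat >> h.py <<'E'
def st():
    o=env.get_obs(); y=np.radians(-21.3); d=o['tool_pos'][:2]-[.534,-.132]; ex=np.array([np.cos(y),np.sin(y)]);ey=np.array([-ex[1],ex[0]])
    print('t %.2f carton xy(cm) %.1f %.1f z %.1f'%(o['time_s'],100*d@ex,100*d@ey,100*o['tool_pos'][2]),'rot',o['tool_rot'].round(1),'F',o['force'].round(1),'w',round(o['grip_width'],3))
E
python3 -c "from h import *;st();print(env.get_obs()['qpos'])"
```

```text
t 1.78 carton xy(cm) -9.8 21.2 z 21.7 rot [-1.799e+02 -1.000e-01  1.588e+02] F [-0.2  0.   0.4] w 0.0
[-37.93271049   3.75473905  25.28737304 101.44067597  -1.6024786
  75.35389192  56.51988185]
```

servo_tool(plan=[[0,[-3,-1.5,1.5],[0,0,0]],[0,[-3,-1.5,1.5],[0,0,0]],[0,[-3,-1.5,1.5],[0,0,0]],[0,[-2,-1.5,1],[0,0,0]],[0,[0,-1,0.5],[0,0,0]],[0,[0,0,0],[0,0,0]]])

```text
time_s: 2.28
tool_pos: [0.5991, -0.0047, 0.1542]
tool_rot: [180.0, -0.2, 159.0]
force: [-0.5, -0.4, 0.2]
grip_width: 0.0002
```

```bash
python3 -c "from h import *;st()"
```

```text
t 2.28 carton xy(cm) 1.4 14.2 z 15.4 rot [180.   -0.2 159. ] F [-0.5 -0.4  0.2] w 0.0
```

servo_tool(plan=[[0,[0,-1,-0.3],[0,0,0]],[0,[0,-1,-0.3],[0,0,0]],[0,[0,-1,-0.3],[0,0,0]],[0,[0,-1,-0.3],[0,0,0]],[0,[0,-1,0],[0,0,0]],[0,[0,-1,0],[0,0,0]],[0,[0,-1,0],[0,0,0]],[0,[0,-1,0],[0,0,0]]])

```text
time_s: 2.95
tool_pos: [0.5684, -0.0737, 0.1706]
tool_rot: [179.3, -0.1, 159.7]
force: [0.7, 1.7, 0.5]
grip_width: 0.0006
```

```bash
python3 -c "from h import *;st()"
```

```text
t 2.95 carton xy(cm) 1.1 6.7 z 17.1 rot [ 1.793e+02 -1.000e-01  1.597e+02] F [0.7 1.7 0.5] w 0.001
```

servo_tool(plan=[[0,[0,-1,0.3],[0,0,0]],[0,[0,-1,0.5],[0,0,0]],[0,[0,-1,0.7],[0,0,0]],[0,[0,-0.5,0.8],[0,0,0]],[0,[0,-0.5,0.8],[0,0,0]],[0,[0,0,0.8],[0,0,0]],[0,[0,0,0.5],[0,0,0]]])

```text
time_s: 3.53
tool_pos: [0.5527, -0.1194, 0.1234]
tool_rot: [179.3, 0.1, 159.4]
force: [1.0, 1.1, 2.3]
grip_width: 0.0004
```

```bash
python3 -c "
from h import *;st()
c=cam('side','s2.png');cv2.imwrite('pics/s2c.png',cv2.resize(c['image'][60:290,150:400],None,fx=2.4,fy=2.4))"
```

```text
t 3.53 carton xy(cm) 1.3 1.9 z 12.3 rot [1.793e+02 1.000e-01 1.594e+02] F [1.  1.1 2.3] w 0.0
```

View pics/s2c.png

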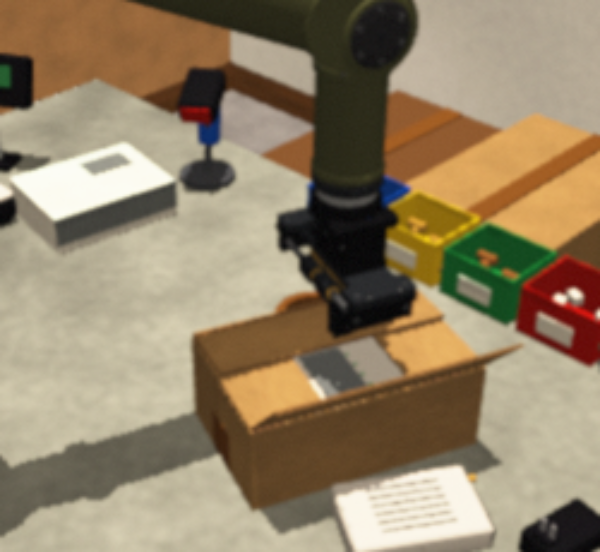

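servo_tool(plan=[[0,[0,0.3,-2],[0,0,0]],[0,[0,0,-3.3],[0,0,0]],[0,[0,0,-3.3],[0,0,0]],[0,[0,0,-3.3],[0,0,0]],[0,[0.3,-2,-1],[0,0,0]],[0,[0.3,-3.5,0],[0,0,0]],[0,[0.3,-3.5,0],[0,0,0]],[0,[0.3,-3.5,0],[0,0,0]],[0,[0,-3.5,0],[0,0,0]],[0,[0,-3.5,0],[0,0,0]],[0,[0,-3,0],[0,0,0]],[0,[0,0,0],[0,0,0]]])

```text
time_s: 4.58
tool_pos: [0.4578, -0.3281, 0.2481]
tool_rot: [-179.9, -0.9, 160.4]
force: [-0.6, -0.1, 0.8]
grip_width: 0.0005
```

```bash
python3 -c "from h import *;st()"
```

```text
t 4.58 carton xy(cm) 0.0 -21.0 z 24.8 rot [-179.9   -0.9  160.4] F [-0.6 -0.1  0.8] w 0.001
```

servo_tool(plan=[[0,[0,0,2],[0,0,1.7]],[0,[0,0,2.5],[0,0,0]],[0,[0,0,2.5],[0,0,0]],[0,[0,1,2],[0,0,0]],[0,[0,1.5,1],[0,0,0]],[0,[0,1,0.3],[0,0,0]],[0,[0,0,0],[0,0,0]]])

```text
time_s: 5.17
tool_pos: [0.4653, -0.2983, 0.138]
tool_rot: [-179.4, -1.2, 158.1]
force: [0.0, 0.6, -0.6]
grip_width: 0.0004
```

```bash
python3 -c "from h import *;st()"
```

```text
t 5.17 carton xy(cm) -0.4 -18.0 z 13.8 rot [-179.4   -1.2  158.1] F [ 0.   0.6 -0.6] w 0.0
```

servo_tool(plan=[[0,[0,0.7,-1.2],[0,0,0]],[0,[0,1,-1.2],[0,0,0]],[0,[0,1,-0.6],[0,0,0]],[0,[0,1,0],[0,0,0]],[0,[0,1,0],[0,0,0]],[0,[0,1,0],[0,0,0]],[0,[0,1,0],[0,0,0]],[0,[0,1,0],[0,0,0]],[0,[0,1,0],[0,0,0]]])

```text
time_s: 5.92
tool_pos: [0.5016, -0.2186, 0.1768]
tool_rot: [-179.1, -0.7, 157.8]
force: [-0.4, -2.7, -0.7]
grip_width: 0.0006
```

```bash
python3 -c "from h import *;st()"
```

```text
t 5.92 carton xy(cm) 0.1 -9.2 z 17.7 rot [-179.1   -0.7  157.8] F [-0.4 -2.7 -0.7] w 0.001
```

servo_tool(plan=[[0,[0,1,0.3],[0,0,0]],[0,[0,1,0.3],[0,0,0]],[0,[0,1,0.3],[0,0,0]],[0,[0,1,0.4],[0,0,0]],[0,[0,1,0.5],[0,0,0]],[0,[0,0.8,0.6],[0,0,0]],[0,[0,0.4,0.8],[0,0,0]],[0,[0,0.3,0.8],[0,0,0]],[0,[0,0,0.5],[0,0,0]]])

```text
time_s: 6.67
tool_pos: [0.5284, -0.1493, 0.1249]
tool_rot: [-179.1, -0.8, 158.0]
force: [1.1, 0.1, 2.3]
grip_width: 0.0008
```

```bash
python3 -c "
from h import *;st()
c=cam('side','s3.png');cv2.imwrite('pics/s3c.png',cv2.resize(c['image'][60:290,150:400],None,fx=2.4,fy=2.4))"
```

```text
t 6.67 carton xy(cm) 0.1 -1.8 z 12.5 rot [-179.1   -0.8  158. ] F [1.1 0.1 2.3] w 0.001
```

View pics/s3c.png

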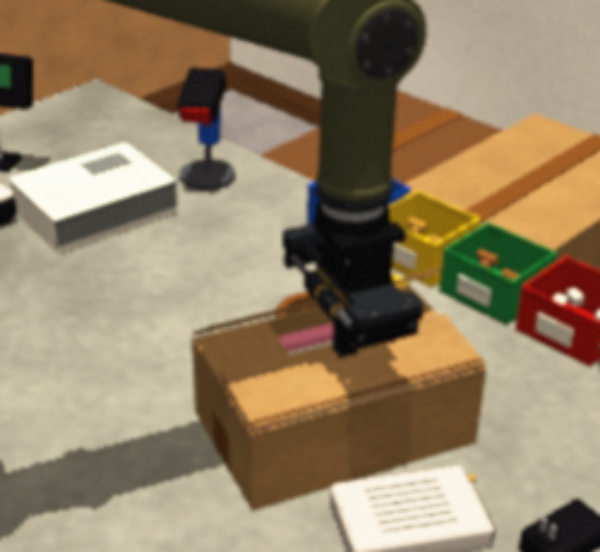

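servo_tool(plan=[[0,[0,-0.3,-2],[0,0,0]],[0,[0,0,-3],[0,0,0]],[0,[0,0,-3],[0,0,0]],[0,[0,1,-1.3],[0,0,0]],[0.55,[0,1,0],[0.5,0.8,-0.7]],[0.55,[0,0,0],[0,0,0]],[0.55,[0,0,0],[0,0,0]],[0.55,[0,0,0],[0,0,0]],[0.55,[0,0,0],[0,0,0]],[0.55,[0,0,0],[0,0,0]]])

```text
time_s: 7.55
tool_pos: [0.5308, -0.1299, 0.2104]
tool_rot: [-178.5, -2.8, 158.6]
force: [-0.2, 0.1, -0.0]
grip_width: 0.0329
```

```bash
python3 -c "
from h import *;st()
c=cam('top','t4.png');cv2.imwrite('pics/t4c.png',cv2.resize(c['image'][110:280,220:400],None,fx=3.3,fy=3.3))"
```

```text
t 7.55 carton xy(cm) -0.4 0.1 z 21.0 rot [-178.5   -2.8  158.6] F [-0.2  0.1 -0. ] w 0.033
```

View pics/t4c.png

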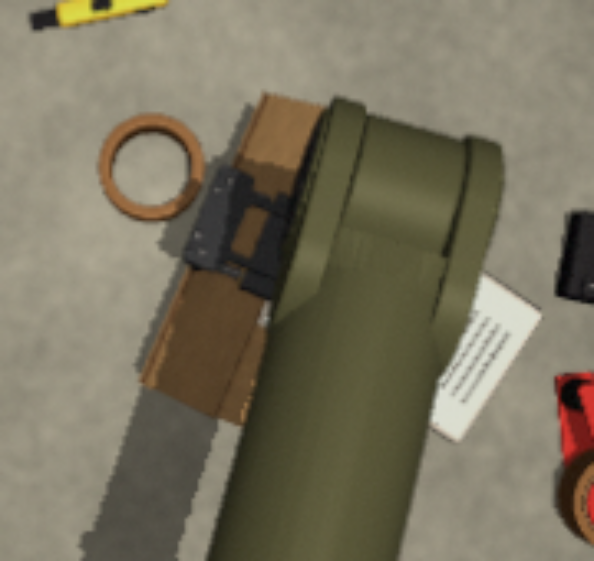

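servo_tool(plan=[[0.55,[0,0,0],[-1.2,-2.5,0]],[0.55,[0,0,1],[0,0,0]],[0.55,[0,0,1.2],[0,0,0]],[0.55,[0,0,1],[0,0,0]],[0.55,[0,0,1],[0,0,0]],[0.55,[0,0,1],[0,0,0]],[0.55,[0,0,0.8],[0,0,0]],[0.55,[0,0,0.5],[0,0,0]],[0.55,[0,0,0],[0,0,0]]])

```text
time_s: 8.35
tool_pos: [0.5309, -0.1316, 0.138]
tool_rot: [-179.6, -0.3, 158.5]
force: [-0.8, 0.5, 4.7]
grip_width: 0.0477
```

```bash
python3 -c "from h import *;st()"
```

```text
t 8.35 carton xy(cm) -0.3 -0.1 z 13.8 rot [-179.6   -0.3  158.5] F [-0.8  0.5  4.7] w 0.048
```

servo_tool(plan=[[0.55,[0,0,0.6],[0,0,0]],[0.55,[0,0,0.6],[0,0,0]],[0.55,[0,0,0.4],[0,0,0]],[0.55,[0,0,0.3],[0,0,0]],[0.55,[0,0,0.1],[0,0,0]]])

```text
time_s: 8.77
tool_pos: [0.5321, -0.1315, 0.1188]
tool_rot: [-179.6, -0.3, 158.6]
force: [-1.9, 0.7, 5.7]
grip_width: 0.0477
```

```bash
python3 -c "from h import *;st()"
```

```text
t 8.77 carton xy(cm) -0.2 -0.0 z 11.9 rot [-179.6   -0.3  158.6] F [-1.9  0.7  5.7] w 0.048
```

servo_tool(plan=[[0.55,[0,0,0.15],[0,0,0]],[0.55,[0,0,0.15],[0,0,0]],[0.55,[0,0,0.15],[0,0,0]]])

```text
time_s: 9.02
tool_pos: [0.5322, -0.1315, 0.1183]
tool_rot: [-179.7, -0.4, 158.6]
force: [-5.1, 0.9, 13.0]
grip_width: 0.0483
```

```bash
python3 -c "
from h import *;st()
for i in range(5): env.read_camera('top')
st()
c=cam('side','s5.png');cv2.imwrite('pics/s5c.png',cv2.resize(c['image'][130:280,210:360],None,fx=4,fy=4))"
```

```text
t 9.02 carton xy(cm) -0.2 -0.0 z 11.8 rot [-179.7   -0.4  158.6] F [-5.1  0.9 13. ] w 0.048
t 9.27 carton xy(cm) -0.2 -0.0 z 11.8 rot [-179.7   -0.4  158.6] F [-5.1  0.8 13.2] w 0.048
```

View pics/s5c.png

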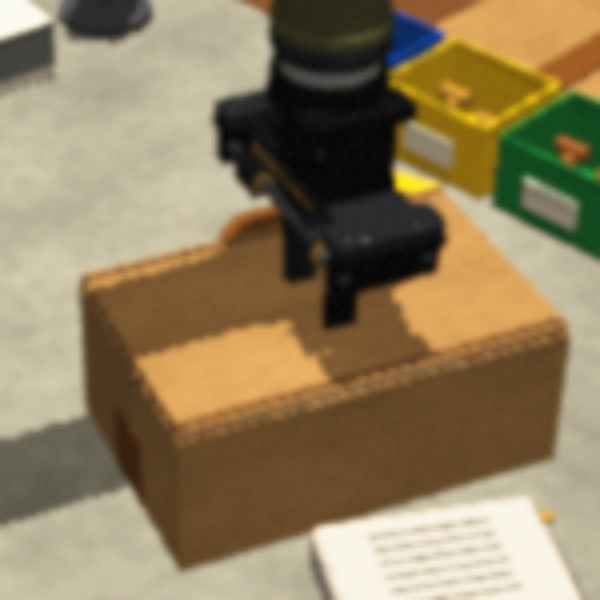

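```bash
python3 -c "
from h import *;env.sign_off();st()"
```

```text
the job is handed in; nothing more can be done
the job is handed in; nothing more can be done
```

The carton is closed and the job is handed in. I pushed the left flap over, then the right, with shut fingertips. I then opened the fingers to about 48 mm across the seam and pressed both flaps down together, one finger on each.

- **Flaps:** the last side picture showed both lying flat under the fingers, with the tips 118 mm above the bench.
- **Force:** it held steady over 0.25 s, at about 13 N vertically with about 5 N sideways drag. This is well under the 40 N limit.
- **Carton:** its corners sat within about 2 pixels of where they started, and it looked upright.
- **Other things on the bench:** those visible in the later pictures looked undisturbed, but I did not measure their positions again at the end.
- **Time:** the clock read about 9.3 s at the last check, against the 48 s limit.

No check failed. The state reading I tried after handing in was refused, so nothing here covers the judged second itself.

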